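Stopper the flask and hold a push gauge on it

TASK

Seat the smaller of the two rubber stoppers fully home in the neck of the amber flask and let it go. Then lift the push gauge out of its stand and, with the gauge upright, rest its tip inside the ring printed on top of that stopper and press lightly, so that the sprung plunger goes in about half-way. Finish while still holding the gauge like that, and leave the other things on the bench where they are.

Things in the scene. Friction and masses are not known exactly. Their poses are not given: they have to be found in the camera images.
- flask_rim (a point): Centre of the mouth of the amber conical flask, at the top of its neck, 130 mm above the bench; z up. Straight round neck: bore 30 mm, outside 36 mm, 45 mm long; below it the flask widens to 90 mm. Its foot sits in a dark steel weight ring (120 mm across, 20 mm tall), all fixed fast to the bench. Its place varies.
- stopper_mid (a point): Centre (half-way up) of the smaller black rubber stopper, z towards its head. 46 mm tall: round head 44 mm across and 22 mm high; below it a tapered plug 24 mm long, 27 mm across under the head, 22 mm at the lower end. Mass about 45 g. Stands plug down on the tray. Fully home, the head's underside rests on the flask's rim, its top 152 mm above the bench.
- stopper_mark (a point): Centre of the white ring (18 mm across) printed on the flat top of the smaller stopper's head, 23 mm above stopper_mid; z out of the head.
- stopper: The smaller stopper itself; origin at the centre of its lower end, z towards its head.
- big_stopper_mid (a point): Centre (half-way up, 23 mm above its lower end) of the larger black rubber stopper: same shape, height and printed ring, but head 60 mm across and plug 42 to 34 mm, too big for the neck. Stands plug down on the same tray; which end of the tray each stopper has varies. Leave alone.
- tray: Shallow steel tray fixed to the bench, 90 mm (x) by 220 mm (y), walls 4 mm thick and 10 mm tall; floor 4 mm above the bench; origin under its centre. The two stoppers stand about 50 mm either side of its centre along its y. The tray is on one side of the flask and the gauge stand on the other; the sides swap.
- stand: White block fixed to the bench, 85 x 85 x 70 mm tall, origin under its centre, with an upright 31 mm through hole in its top in which the gauge hangs.
- gauge_mid (a point): Point on the push gauge's axis 100 mm above its tip, in its barrel; z away from the tip. Heights above the tip: grey round barrel 30 mm across from 56 to 140 mm; steel flange 44 mm across from 50 to 56; nose 22 mm across tapering from 50 to 30; then the thin plunger. Mass about 0.18 kg. At the start it hangs upright in the stand, flange on the block's top, tip 20 mm above the bench.
- gauge: The push gauge itself; origin on its axis at the place of the tip with the plunger out, z along the gauge away from the tip.
- gauge_tip (a point): Tip of the push gauge: centre of the face of the 11 mm rubber foot at the end of the plunger. Moves into the barrel with the plunger.
- plunger (a joint): How far the gauge's plunger is pushed in: 0 = fully out (at rest), 0.014 m = fully in. The spring starts to give at about 1 N and adds 0.3 N per mm: 3 N half-way, about 5 N fully in, then a hard stop.
- beaker: Glass cup-shaped beaker, 66 mm across, 75 mm tall, near the robot; origin under its centre. Leave alone.
- slide_box: Flat blue box with a clear lid, 67 x 112 x 36 mm; origin under its centre. Leave alone.
- reagent: Amber jar with a red cap, 64 mm across, 120 mm tall; origin under its centre. Leave alone.
Not all that is in view belongs to the job. Leave any red look-alike of the part that bears flask_rim alone. What is shaped like the stopper but red is not meant.

How it is judged:
By the outcome, as a careful person would: the job done as asked, in the order asked, and still so for the second after the job is handed in, while the arm keeps its last pose, push and grip.
It also fails if it takes over 58 s, if anything falls off the work surface, if the arm or the gripper's body presses on something with over 40 N, if the wrist force passes 120 N, or if a joint passes its speed limit or range.

ROBOT

A 7-joint arm with a two-finger parallel gripper is mounted at the origin on the work surface. World frame = base frame: x ahead of the robot, y to its left, z up, the work surface at z = 0. Lengths are in m, angles in rad, forces in N, time in s.
With the tool pointing down it reaches from about 0.425 to 0.925 m from the base axis. Payload 6.8 kg.
Tool frame: the origin (TCP) lies at the very end of the fingers, on their centre line; the grasp point (between the pads) lies 19 mm behind it; z points along the fingers, y is the line along which they close (so a half turn about z gives the same grasp; the last joint's range is limited). The gripper opens to 85 mm and grips with 20 to 120 N. Pads are 22 mm wide; open, the fingers measure 114 mm over their backs; the gripper's body (76 mm by 85 mm) begins 54 mm behind the grasp point. The pads swing forward as they close: fully open they stand 13 mm farther back than shut.
Start: joints at [-1.45, 0.477, 0.022, 1.555, -0.011, 1.109, -0.083], TCP at [0.153, 0.657, 0.231] pointing down, gripper open.
Joint ranges: [-2.96, 2.96], [-0.34, 2.1], [-1.41, 1.46], [0.24, 2.44], [-1.37, 4.51], [0.17, 1.92], [-2.96, 2.96]. Speed limits (rad/s): [2.39, 2.39, 3.14, 3.14, 3.14, 3.14, 3.14].

INTERFACE

Orientations are given as a unit quaternion [w, x, y, z].
In Python, from station import readout, viewer, bot gives the robot as it stands. The module is installed in compiled form; this text tells all that it offers.
- The arm moves only by the shell command python3 -m handwheel 'ROWS' [FORCE]. ROWS is JSON, a list of rows, each a list of 3 entries, a list of its own where there are three numbers: the shift along the tool's x, y, z in mm, then the turn, a rotation vector about the tool's x, y, z in degrees, then the gripper command: -1 is fully open, 1 is shut, values between are in proportion. In form: [[[x, y, z], [ax, ay, az], grip], ...]. A call has 1 to 20 rows; each row is the pose to reach, as a shift and turn from the pose commanded when the call began, along the tool's axes at that moment; what a row does not reach only later rows make up. A row lasts 1/12 s, in which the tool goes at most 41.7 mm and 7.16 degrees, less where a joint would pass 70% of its speed; a pose out of reach is approached as far as the arm can. A call with a gripper value outside its range is refused whole. The fingers move at their own pace and stop on an object; FORCE is the grip in N (left out, the last holds). Time passes only in rows, so rows that repeat a pose let the fingers close. It gives the time, the measured TCP pose, the force and the opening at its end, in the units of the state.
- readout.get_obs(): the state, without advancing time (a new reading comes with each control period).
- viewer.read_camera(name): name is "side" or "top" or "wrist"; returns a dict with "frame" (384x512x3 uint8, red, green, blue), "fx", "fy", "cx", "cy" (pixels), "dist" ([k1, k2, p1, p2, k3] as OpenCV has them; the pictures are not rectified), "rvec" (rotation vector, rad) and "tvec" (3), from world to camera coordinates, as OpenCV has them; the wrist camera has in their place "tool_from_camera" (4x4, takes a point from camera to tool coordinates, whose origin is the TCP and whose axes are the flange's). Camera axes: x right, y down, z forward; pixel columns grow to the right and rows downward; lengths in m; the calibration is good to about 2 mm. A picture is of the moment at which its call begins: read the wrist's pose just before it. There is no depth.
- bot.hand_in(): hands the job in, once; it reports no verdict.
Trained networks look in a picture, given as the dict that the camera call returned (one of the last four; its "shot" number tells which), for a name from the list of things; names that differ only in an ending like _2 or _b are one class to them, and where a whole thing is asked for, a point or a joint stands for the part that bears it (a point fixed in the world has none). Each returns a list of dicts, best first, with "score" (0 to 1); they miss things now and then, are a little off and sometimes report something else, mostly with a low value. They report only what shows in the picture. A call takes as long as a camera call. They do not tell look-alikes from the thing itself.
- viewer.search_frame(picture, target): "rect" ([centre column, centre row, width, height] in pixels, round what is visible of it).
- viewer.outline_of(picture, target): "mask" (384x512 bool, what is visible of it) and "rect" ([centre column, centre row, width, height] in pixels, round what is visible of it).
The state is a dict: "t": time; "q": joint angles; "joint_vel": joint speeds; "joint_torque": joint torques, N m; "eef_pos": TCP position; "tool_rot": TCP orientation; "contact_force": force on the tool from outside, world axes, zero at the start; "torque": the same for the moment, N m; "gripper_width": opening from 0.0 (shut) to 1.0 (fully open).
Only numpy, scipy, OpenCV 4.12 (cv2) and the standard library are available. Lean on these libraries where they do the work, as an engineer would, in place of code of your own. Each camera call takes 0.05 s, during which the arm holds its last target. There are 200 camera calls.

## Working session

There is one attempt and no reset: what is moved stays moved. The work goes in short steps, Python scripts to look and compute and a shell command to move; the robot and the scene stay as the last step left them, time stands still between calls to the robot, and variables do not carry over. Pictures are saved under pics/ and viewed, on a budget of 10 in all, crops included, one or two more only if the job needs it, and the job is handed in when it is done.

```bash
mkdir -p pics
cat > h.py <<'E'
import numpy as np, cv2
from scipy.spatial.transform import Rotation as R
from station import readout, viewer, bot
def cam(name):
    o=readout.get_obs(); p=viewer.read_camera(name)
    K=np.array([[p['fx'],0,p['cx']],[0,p['fy'],p['cy']],[0,0,1.]]); d=np.array(p['dist'],float)
    if name=='wrist':
        T=np.eye(4); q=o['tool_rot']; T[:3,:3]=R.from_quat([q[1],q[2],q[3],q[0]]).as_matrix(); T[:3,3]=o['eef_pos']
        W=T@np.array(p['tool_from_camera'])
    else:
        M=np.eye(4); M[:3,:3]=cv2.Rodrigues(np.array(p['rvec'],float))[0]; M[:3,3]=np.ravel(p['tvec']); W=np.linalg.inv(M)
    p['K'],p['d'],p['W']=K,d,W; return p
def ray(p,uv):
    n=cv2.undistortPoints(np.array([[uv]],float),p['K'],p['d'])[0,0]
    return p['W'][:3,3], p['W'][:3,:3]@np.array([n[0],n[1],1])
def atz(p,uv,z):
    o,v=ray(p,uv); return o+v*(z-o[2])/v[2]
def tri(a,b):
    A=[];B=[]
    for p,uv in (a,b):
        o,v=ray(p,uv); v=v/np.linalg.norm(v); P=np.eye(3)-np.outer(v,v); A.append(P);B.append(P@o)
    return np.linalg.solve(A[0]+A[1],B[0]+B[1])
def proj(p,X):
    M=np.linalg.inv(p['W']); return cv2.projectPoints(np.array(X,float).reshape(-1,1,3),cv2.Rodrigues(M[:3,:3])[0],M[:3,3],p['K'],p['d'])[0][:,0]
def save(p,n): cv2.imwrite('pics/'+n,np.ascontiguousarray(p['frame'][:,:,::-1]))
def totool(dw,q=None):
    q=readout.get_obs()['tool_rot'] if q is None else q
    return R.from_quat([q[1],q[2],q[3],q[0]]).inv().apply(dw)
E
python3 - <<'E'
from h import *
o=readout.get_obs(); print({k:np.round(v,3) for k,v in o.items()})
P={n:cam(n) for n in('top','side')}
for n,p in P.items():
    print(n,'campos',p['W'][:3,3].round(3))
    for t in('flask_rim','stopper_mid','stopper_mark','stopper','big_stopper_mid','tray','stand','gauge_mid','gauge','gauge_tip','beaker','slide_box','reagent'):
        print(n,t,[(np.round(r['rect']).astype(int).tolist(),round(r['score'],2)) for r in viewer.search_frame(p,t)[:4]])
im=np.vstack([P['top']['frame'],P['side']['frame']])
cv2.imwrite('pics/a.png',im[:384,:,::-1]);cv2.imwrite('pics/b.png',im[384:,:,::-1])
print(readout.get_obs()['t'])
E
```

```text
{'t': np.float64(0.0), 'q': array([-1.45 ,  0.478,  0.022,  1.556, -0.012,  1.109, -0.083]), 'joint_vel': array([-0.   ,  0.   , -0.002, -0.001, -0.   , -0.001,  0.001]), 'joint_torque': array([-0.0000e+00, -5.9646e+01,  1.6080e+00, -2.8120e+01,  1.2000e-02,
        9.0000e-03, -0.0000e+00]), 'eef_pos': array([0.153, 0.657, 0.23 ]), 'tool_rot': array([-0.   ,  0.114,  0.993, -0.001]), 'contact_force': array([-0.548, -0.661,  0.496]), 'torque': array([-0.018,  0.045,  0.004]), 'gripper_width': np.float64(0.998)}
top campos [ 0.345 -0.003  1.034]
top flask_rim [([262, 161, 48, 50], 0.91), ([303, 226, 50, 49], 0.73), ([182, 120, 35, 38], 0.39)]
top stopper_mid [([138, 212, 15, 18], 0.75), ([132, 270, 22, 21], 0.62), ([257, 254, 27, 32], 0.43)]
top stopper_mark [([138, 215, 16, 22], 0.73), ([134, 272, 22, 19], 0.68)]
top stopper [([133, 268, 19, 18], 0.79), ([141, 214, 19, 21], 0.74)]
top big_stopper_mid [([181, 199, 26, 23], 0.98)]
top tray [([168, 207, 93, 53], 0.74), ([138, 214, 21, 25], 0.21)]
top stand [([373, 220, 50, 44], 0.95), ([185, 118, 35, 39], 0.53), ([138, 213, 16, 22], 0.2
[... 431 characters left out ...]
63], 0.7), ([231, 140, 16, 15], 0.17)]
side stopper_mid [([228, 139, 12, 16], 0.75), ([188, 146, 15, 17], 0.62)]
side stopper_mark [([231, 139, 16, 14], 0.52), ([187, 145, 12, 14], 0.48)]
side stopper [([228, 142, 18, 18], 0.76), ([187, 142, 17, 19], 0.76)]
side big_stopper_mid [([244, 162, 20, 27], 0.84)]
side tray [([238, 161, 45, 50], 0.88)]
side stand [([291, 204, 46, 57], 0.67), ([240, 304, 52, 64], 0.65)]
side gauge_mid [([239, 284, 26, 44], 0.78)]
side gauge [([235, 285, 29, 42], 0.8)]
side gauge_tip [([238, 284, 26, 44], 0.73)]
side beaker [([197, 211, 30, 38], 0.56), ([238, 162, 49, 51], 0.51)]
side slide_box [([346, 279, 37, 60], 0.57)]
side reagent [([311, 147, 23, 46], 0.69)]
1.4
```

View pics/a.png

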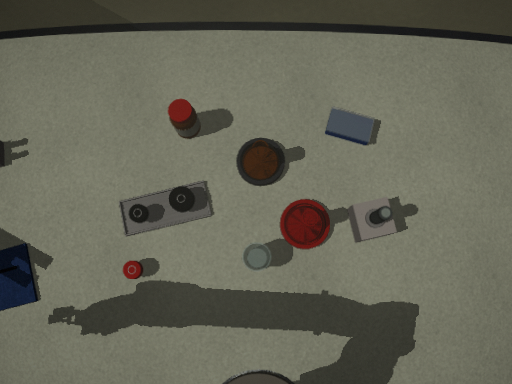

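View pics/b.png

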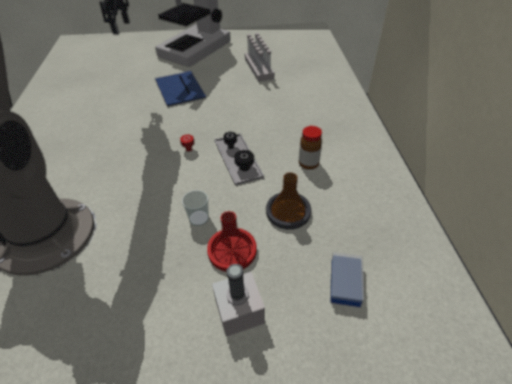

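Top view: small black stopper (138,213), larger one (181,199) and a red decoy (133,270). The amber flask is at (262,161), with a red look-alike at (303,226), and the gauge and stand are at (375,218). I choose the stopper at (138,213) and the flask at (262,161), and will check both in one close crop.

Run:
```python
from h import *
T=cam('top');S=cam('side')
def c(p,x,y,r=32,w=400,h=300):
    s=p['frame'][y-int(r*.75):y+int(r*.75),x-r:x+r]; return cv2.resize(s,(w,h),interpolation=cv2.INTER_CUBIC)
im=np.vstack([np.hstack([c(T,160,206,),c(T,262,161)]),np.hstack([c(S,290,200,40),c(T,377,218)])])
cv2.imwrite('pics/c.png',im[:,:,::-1])
for n,t,z in(('top','stopper_mid',None),('top','flask_rim',None),('top','gauge',0),('side','stopper',0),('side','flask_rim',0)):
    p=T if n=='top' else S
    for r in viewer.outline_of(p,t)[:3]:
        ys,xs=np.nonzero(r['mask']); print(n,t,round(r['score'],2),xs.mean().round(1),ys.mean().round(1),np.round(r['rect'],1).tolist())
print('stop top z=.05',atz(T,(138.5,213.5),.05),'tri',tri((T,(138.5,213)),(S,(230.5,136))))
print('ring z=.02',atz(T,(261,161.5),.02)); print('gauge top',tri((T,(385,213)),(S,(235,268))))
```

```text
top stopper_mid 0.72 132.5 269.5 [131.5, 270.4, 19.4, 21.2]
top stopper_mid 0.59 138.7 213.2 [140.3, 212.8, 19.6, 19.5]
top flask_rim 0.82 259.9 161.5 [261.3, 162.6, 51.8, 50.6]
top flask_rim 0.66 304.3 224.0 [303.4, 223.2, 50.9, 50.3]
top gauge 0.56 377.5 216.3 [377.5, 219.0, 30.3, 17.0]
top gauge 0.27 368.8 221.0 [371.7, 222.0, 51.2, 45.8]
side stopper 0.67 187.0 141.2 [188.2, 141.2, 18.3, 19.6]
side stopper 0.46 229.8 139.0 [230.2, 141.6, 13.0, 16.1]
side stopper 0.23 196.2 206.8 [197.4, 208.4, 29.1, 37.2]
side flask_rim 0.83 288.4 205.1 [289.8, 202.3, 43.4, 58.5]
side flask_rim 0.63 231.2 244.4 [231.8, 241.6, 50.2, 64.5]
stop top z=.05 [0.47857814 0.29293474 0.05      ] tri [0.48200523 0.29469749 0.04549809]
ring z=.02 [0.61785519 0.00580512 0.02      ]
gauge top [ 0.47559223 -0.25593394  0.16255653]
```

View pics/c.png

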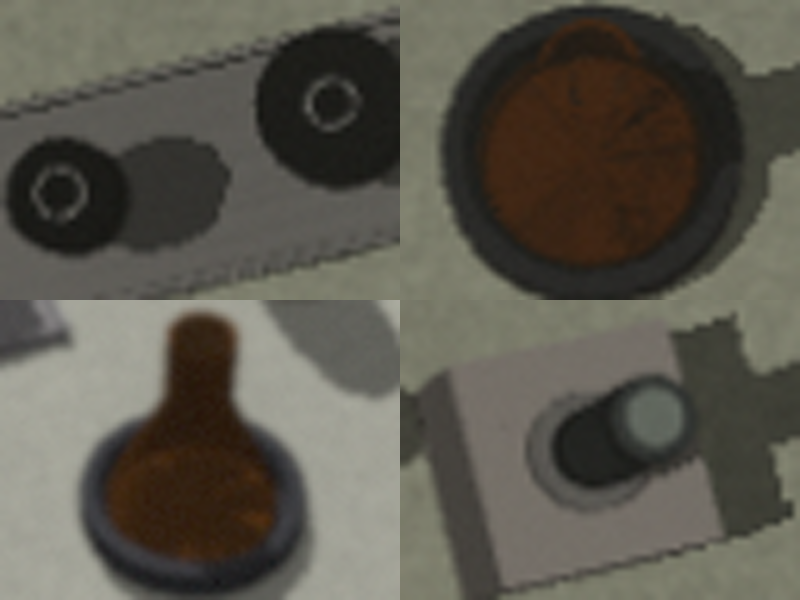

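The crop confirms the small black stopper (head about 44 mm, ring at (137.6,212.7)) and the amber flask with its neck leaning to about (260,146). I'll move above the stopper, turned so the fingers close across the tray.

```bash
python3 -m handwheel '[[[-400,-279,60],[0,0,50],-1],[[-400,-279,60],[0,0,50],-1],[[-400,-279,60],[0,0,50],-1],[[-400,-279,60],[0,0,50],-1],[[-400,-279,60],[0,0,50],-1],[[-400,-279,60],[0,0,50],-1],[[-400,-279,60],[0,0,50],-1],[[-400,-279,60],[0,0,50],-1],[[-400,-279,60],[0,0,50],-1],[[-400,-279,60],[0,0,50],-1],[[-400,-279,60],[0,0,50],-1],[[-400,-279,60],[0,0,50],-1],[[-400,-279,60],[0,0,50],-1],[[-400,-279,60],[0,0,50],-1],[[-400,-279,60],[0,0,50],-1]]' 40
python3 - <<'E'
from h import *
p=cam('wrist'); save(p,'d.png'); print(p['W'].round(3)); o=readout.get_obs(); print(o['eef_pos'],o['tool_rot'])
for r in viewer.search_frame(p,'stopper_mark')+viewer.search_frame(p,'stopper'): print(r['score'],r['rect'],atz(p,r['rect'][:2],.05))
print(proj(p,[[.48,.295,.05]]))
E
```

```text
t: 3.0
eef_pos: [0.479, 0.2957, 0.1713]
tool_rot: [-0.0, 0.523, 0.852, 0.0]
contact_force: [0.5, 0.4, -0.2]
gripper_width: 0.998
[[ 0.892  0.436  0.121  0.448]
 [ 0.452 -0.859 -0.24   0.357]
 [-0.001  0.269 -0.963  0.313]
 [ 0.     0.     0.     1.   ]]
[0.47856311 0.29641455 0.17137074] [-3.80116271e-04  5.22507030e-01  8.52634855e-01  2.50305889e-04]
0.96 [261.0, 181.8, 46.4, 45.9] [0.48067905 0.2977551  0.05      ]
0.78 [131.2, 109.9, 56.5, 50.3] [0.35044645 0.30425887 0.05      ]
0.21 [257.9, 213.6, 119.2, 197.5] [0.49222207 0.26868941 0.05      ]
0.95 [131.6, 110.2, 61.0, 52.7] [0.3508542  0.30417706 0.05      ]
0.79 [262.1, 180.1, 46.5, 48.0] [0.4808473 0.2996481 0.05     ]
[[258.98570937 184.05886487]]
```

View pics/d.png

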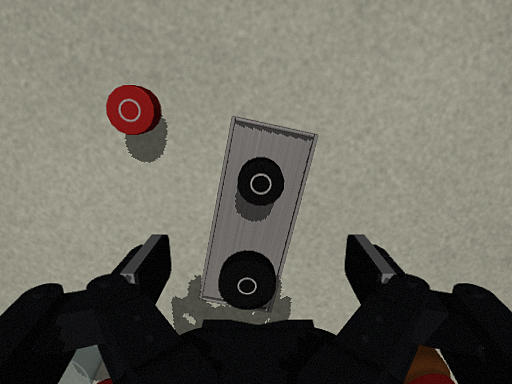

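The wrist view shows the small stopper's ring at (260.5,184), the larger stopper at (247,286) and the red one at (130,110). That agrees with the top-camera estimate to within 2 mm, so I'll descend and grasp.

```bash
python3 -m handwheel '[[[-2,1,40],[0,0,0],-1],[[-2,1,80],[0,0,0],-1],[[-2,1,115],[0,0,0],-1],[[-2,1,140],[0,0,0],-1],[[-2,1,154],[0,0,0],-1],[[-2,1,154],[0,0,0],-1],[[-2,1,154],[0,0,0],-1],[[-2,1,154],[0,0,0],0.3],[[-2,1,154],[0,0,0],1],[[-2,1,154],[0,0,0],1],[[-2,1,154],[0,0,0],1],[[-2,1,154],[0,0,0],1],[[-2,1,154],[0,0,0],1],[[-2,1,154],[0,0,0],1],[[-2,1,154],[0,0,0],1]]' 40; python3 -m handwheel '[[[0,0,-20],[0,0,0],1],[[0,0,-60],[0,0,0],1],[[0,0,-100],[0,0,0],1],[[0,0,-140],[0,0,0],1],[[0,0,-180],[0,0,0],1],[[0,0,-190],[0,0,0],1],[[0,0,-190],[0,0,0],1]]'
python3 - <<'E'
from h import *
p=cam('wrist'); save(p,'e.png'); o=readout.get_obs(); print(o['eef_pos'],o['tool_rot'])
for r in viewer.search_frame(p,'stopper_mark'): print(r['score'],r['rect'])
print(proj(p,[o['eef_pos']+np.array([0,0,.033])]))
T=cam('top');S=cam('side')
print('rim',tri((T,(260.4,147)),(S,(290.4,176))), atz(T,(260.4,147.5),.13),atz(S,(290.4,176),.13))
print(proj(T,[[.618,.006,.13]]),proj(S,[[.618,.006,.13]]))
E
```

```text
t: 4.4
eef_pos: [0.4818, 0.2943, 0.0186]
tool_rot: [0.0, 0.523, 0.852, 0.001]
contact_force: [-0.3, -0.3, 6.7]
gripper_width: 0.5
t: 4.98
eef_pos: [0.4833, 0.2949, 0.2118]
tool_rot: [0.001, 0.523, 0.852, 0.004]
contact_force: [0.3, 0.1, -1.2]
gripper_width: 0.508
[0.48186268 0.29420539 0.20911194] [4.05111344e-04 5.23301118e-01 8.52145340e-01 2.02362512e-03]
0.8 [142.6, 106.2, 47.6, 45.3]
0.79 [256.2, 258.2, 94.4, 106.6]
[[256.00940962 272.19868034]]
rim [0.62151873 0.00678666 0.13071174] [0.62020575 0.00673869 0.13      ] [0.622036   0.00767059 0.13      ]
[[260.71563545 148.46382916]] [[288.84612867 176.60808308]]
```

View pics/e.png

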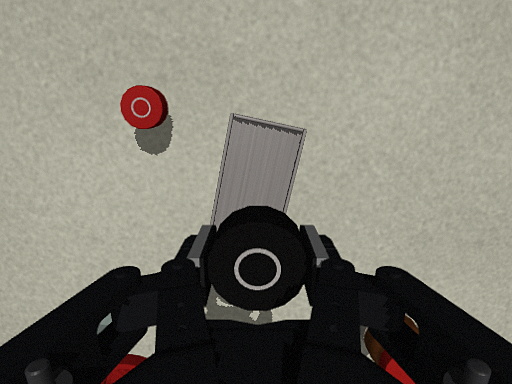

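The stopper is held upright between the pads: ring centred at (257.5,269.5), opening 43 mm. Next I carry it just past the flask so the wrist camera can see the rim.

```bash
python3 -m handwheel '[[[-30,0,0],[0,0,0],1],[[-70,-1,0],[0,0,0],1],[[-110,-2,0],[0,0,0],1],[[-150,-3,0],[0,0,0],1],[[-190,-4,0],[0,0,0],1],[[-230,-5,0],[0,0,0],1],[[-270,-5,0],[0,0,0],1],[[-310,-6,0],[0,0,0],1],[[-350,-7,0],[0,0,0],1],[[-380,-7,0],[0,0,0],1],[[-398,-7,0],[0,0,0],1],[[-398,-7,0],[0,0,0],1],[[-398,-7,0],[0,0,0],1],[[-398,-7,0],[0,0,0],1]]'
python3 - <<'E'
from h import *
p=cam('wrist'); save(p,'f.png'); o=readout.get_obs(); print(o['eef_pos'],o['tool_rot'])
for r in viewer.search_frame(p,'flask_rim')+viewer.search_frame(p,'stopper_mark'): print(r['score'],r['rect'])
print(proj(p,[[.6205,.007,.13]]))
E
```

```text
t: 6.35
eef_pos: [0.654, -0.0633, 0.2055]
tool_rot: [-0.001, 0.523, 0.852, -0.001]
contact_force: [-0.1, -0.2, -0.5]
gripper_width: 0.498
[ 0.6541422  -0.06268983  0.20593979] [-1.26883477e-03  5.22508140e-01  8.52633313e-01 -2.60922686e-04]
0.8 [75.7, 124.7, 151.4, 107.8]
0.67 [259.8, 96.6, 114.4, 118.6]
0.49 [237.9, 306.2, 70.5, 30.5]
0.9 [257.4, 259.8, 99.7, 108.8]
[[261.60924172  92.47091551]]
```

View pics/f.png

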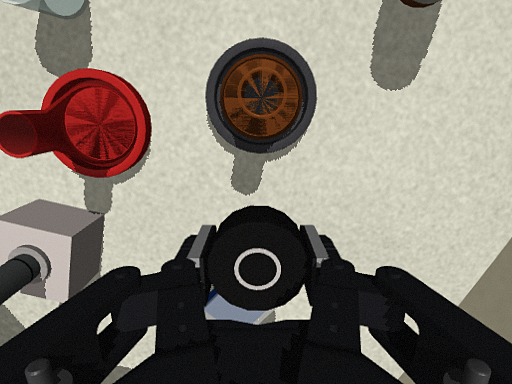

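Run:
```python
from h import *
p=cam('wrist'); im=p['frame'].copy(); x0,y0=200,35
c=cv2.resize(im[y0:y0+125,x0:x0+125],(500,500),interpolation=cv2.INTER_CUBIC)
c=np.clip(c.astype(float)*1.6,0,255).astype(np.uint8); c2=c.copy()
a=np.linspace(0,2*np.pi,60)
for r in(.015,.018):
    q=proj(p,np.c_[.6205+r*np.cos(a),.007+r*np.sin(a),0*a+.13]); q=((q-[x0,y0])*4+2).astype(int)
    for u,v in q: cv2.circle(c2,(int(u),int(v)),1,(0,255,0),-1)
cv2.imwrite('pics/g.png',cv2.resize(np.hstack([c,c2]),(800,400))[:,:,::-1])
```

```text
(no output)
```

View pics/g.png

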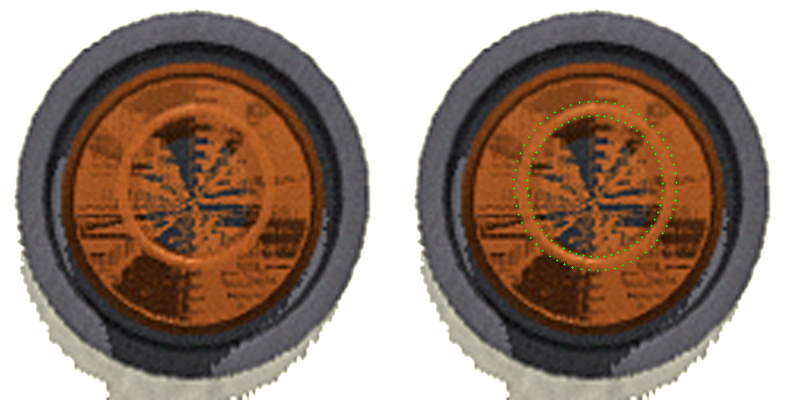

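The overlay of my rim estimate matches the neck within about 0.5 mm. Next I move over the mouth and lower.

```bash
python3 -m handwheel '[[[30,0,0],[0,0,0],1],[[60,1,0],[0,0,0],1],[[78,1,0],[0,0,0],1],[[78,1,20],[0,0,0],1],[[78,1,40],[0,0,0],1],[[78,1,52],[0,0,0],1],[[78,1,52],[0,0,0],1],[[78,1,52],[0,0,0],1],[[78,1,52],[0,0,0],1]]'
python3 - <<'E'
from h import *
o=readout.get_obs(); print(o['eef_pos'],o['contact_force'])
d=totool(np.array([.6203,.0072,o['eef_pos'][2]])-o['eef_pos'])*1e3; print(d)
E
python3 -m handwheel '[[[0,0,8],[0,0,0],1],[[0,0,14],[0,0,0],1],[[0,0,18],[0,0,0],1],[[0,0,18],[0,0,0],1]]'
```

```text
t: 7.3
eef_pos: [0.6212, 0.0053, 0.1562]
tool_rot: [0.001, 0.523, 0.852, 0.0]
contact_force: [0.9, 0.2, -0.1]
gripper_width: 0.501
[0.62124027 0.00526141 0.15623222] [ 0.90747419  0.23617682 -0.12294038]
[ 2.15425974e+00  3.72660993e-02 -1.29031051e-03]
t: 7.63
eef_pos: [0.6198, 0.0055, 0.1362]
tool_rot: [-0.001, 0.523, 0.852, -0.001]
contact_force: [0.5, 0.3, -0.1]
gripper_width: 0.505
```

```bash
python3 -m handwheel '[[[1,0,4],[0,0,0],1],[[1,0,8],[0,0,0],1],[[1,0,11],[0,0,0],1],[[1,0,13],[0,0,0],1],[[1,0,13],[0,0,0],1]]';python3 -m handwheel '[[[0,0,1],[0,0,0],1],[[0,0,2],[0,0,0],1],[[0,0,3],[0,0,0],1],[[0,0,3],[0,0,0],1],[[0,0,3],[0,0,0],1]]'
```

```text
t: 8.05
eef_pos: [0.6205, 0.0063, 0.1241]
tool_rot: [0.0, 0.523, 0.852, 0.0]
contact_force: [1.9, -0.7, -0.8]
gripper_width: 0.5
t: 8.47
eef_pos: [0.6207, 0.0062, 0.1216]
tool_rot: [0.001, 0.523, 0.852, 0.0]
contact_force: [3.4, -0.7, -0.2]
gripper_width: 0.506
```

```bash
python3 -m handwheel '[[[-0.5,1,1],[0,0,0],1],[[-0.5,1,2],[0,0,0],1],[[-0.5,1,3],[0,0,0],1],[[-0.5,1,3],[0,0,0],1],[[-0.5,1,3],[0,0,0],1]]';python3 -m handwheel '[[[0,0,1],[0,0,0],1],[[0,0,2],[0,0,0],1],[[0,0,2],[0,0,0],1],[[0,0,2],[0,0,0],1]]'
python3 - <<'E'
from h import *
print(readout.get_obs()['contact_force'])
S=cam('side');T=cam('top')
a=np.linspace(0,2*np.pi,12)
c=lambda p,x,y,r=35:cv2.resize(p['frame'][y-r:y+r,x-r:x+r],(400,400),interpolation=cv2.INTER_CUBIC)
cv2.imwrite('pics/h.png',np.hstack([c(S,290,180),c(cam('wrist'),256,270,80)])[:,:,::-1])
E
```

```text
t: 8.88
eef_pos: [0.6211, 0.0063, 0.1206]
tool_rot: [-0.0, 0.523, 0.852, 0.0]
contact_force: [-6.0, 0.3, 20.8]
gripper_width: 0.501
t: 9.22
eef_pos: [0.6211, 0.0063, 0.1204]
tool_rot: [-0.001, 0.524, 0.852, 0.001]
contact_force: [-12.1, 0.6, 35.2]
gripper_width: 0.499
[-12.11735861   0.58938528  35.21428763]
```

View pics/h.png

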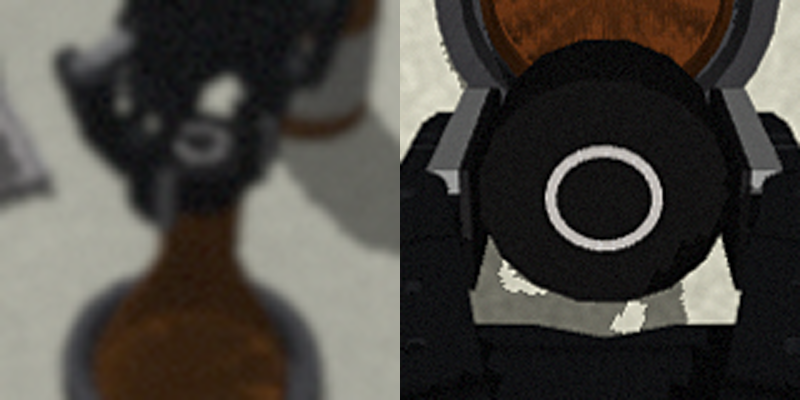

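The stopper is down on the rim: it stopped at TCP z 0.1204 against an expected 0.1206, with 35 N upward. The picture shows it level, with the head on the neck and the ring at about (256,269). I'll ease off, release and rise.

```bash
python3 -m handwheel '[[[0.5,-1,-3],[0,0,0],1],[[0.5,-1,-4],[0,0,0],1],[[0.5,-1,-4],[0,0,0],0],[[0.5,-1,-4],[0,0,0],-0.6],[[0.5,-1,-4],[0,0,0],-1],[[0.5,-1,-4],[0,0,0],-1],[[0.5,-1,-4],[0,0,0],-1],[[0.5,-1,-4],[0,0,0],-1],[[0.5,-1,-25],[0,0,0],-1],[[0.5,-1,-60],[0,0,0],-1],[[0.5,-1,-100],[0,0,0],-1],[[0.5,-1,-120],[0,0,0],-1],[[0.5,-1,-120],[0,0,0],-1],[[0.5,-1,-120],[0,0,0],-1]]'
python3 - <<'E'
from h import *
p=cam('wrist'); save(p,'i.png'); o=readout.get_obs(); print(o['eef_pos'],o['contact_force'])
for r in viewer.search_frame(p,'stopper_mark')+viewer.search_frame(p,'stopper'): print(r['score'],r['rect'],atz(p,r['rect'][:2],.152))
g=cv2.cvtColor(p['frame'],cv2.COLOR_RGB2GRAY)
S=cam('side'); print(S['shot'])
a=np.linspace(0,2*np.pi,40); q=proj(p,np.c_[.6205+.022*np.cos(a),.0073+.022*np.sin(a),0*a+.152]); im=p['frame'].copy()
for u,v in q: cv2.circle(im,(int(round(u)),int(round(v))),0,(0,255,0),-1)
c=lambda f,x,y,r:cv2.resize(f[y-r:y+r,x-r:x+r],(400,400),interpolation=cv2.INTER_CUBIC)
u,v=np.round(q.mean(0)).astype(int); v=min(v,384-60); print(u,v)
cv2.imwrite('pics/i.png',np.hstack([c(S['frame'],290,180,35),c(im,u,v,60)])[:,:,::-1])
E
```

```text
t: 10.53
eef_pos: [0.6206, 0.0065, 0.2375]
tool_rot: [0.001, 0.523, 0.852, 0.001]
contact_force: [-1.6, 0.2, -1.0]
gripper_width: 1.003
[0.61968536 0.00662603 0.2359123 ] [-0.58275147  0.20028528 -0.20935911]
0.6 [256.6, 190.2, 54.2, 56.6] [0.61801943 0.008795   0.152     ]
0.41 [241.8, 19.2, 87.8, 32.4] [0.5528254  0.11488744 0.152     ]
0.97 [256.1, 190.7, 52.2, 54.8] [0.61784987 0.00824181 0.152     ]
15
259 193
```

View pics/i.png

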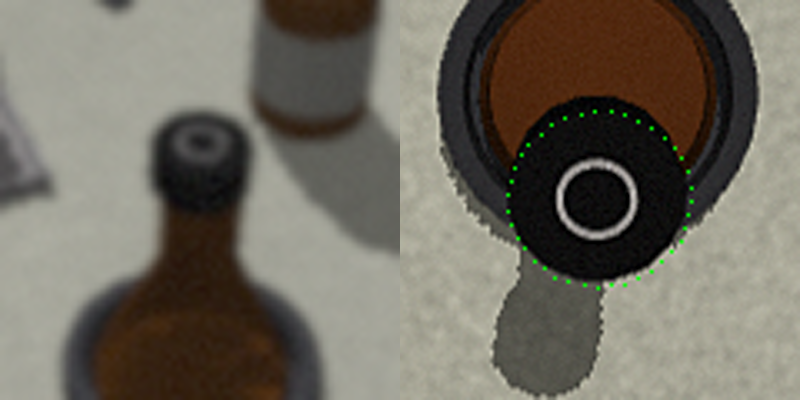

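Released: the stopper sits level and flush on the neck, with the ring at about (258,193) in the wrist view. Now the gauge.

```bash
python3 -m handwheel '[[[-22,-33,0],[0,0,0],-1],[[-45,-66,0],[0,0,0],-1],[[-67,-99,0],[0,0,0],-1],[[-90,-132,0],[0,0,0],-1],[[-112,-165,0],[0,0,0],-1],[[-135,-198,0],[0,0,0],-1],[[-157,-230,0],[0,0,0],-1],[[-169,-247,0],[0,0,0],-1],[[-169,-247,0],[0,0,0],-1],[[-169,-247,0],[0,0,0],-1],[[-169,-247,0],[0,0,0],-1]]'
python3 - <<'E'
from h import *
p=cam('wrist'); o=readout.get_obs(); print(o['eef_pos'],o['contact_force'])
for r in viewer.search_frame(p,'gauge')+viewer.search_frame(p,'stand'): print(r['score'],r['rect'])
q=proj(p,[[.4757,-.256,.16],[.4757,-.256,.076]]);print(q)
im=p['frame'].copy()
a=np.linspace(0,2*np.pi,40)
for z,r in((.16,.015),(.076,.022)):
  for u,v in proj(p,np.c_[.4757+r*np.cos(a),-.256+r*np.sin(a),0*a+z]): cv2.circle(im,(int(round(u)),int(round(v))),0,(0,255,0),-1)
cv2.imwrite('pics/j.png',cv2.resize(im[100:350,128:384],(600,586))[:,:,::-1])
E
```

```text
t: 11.65
eef_pos: [0.4764, -0.2549, 0.2355]
tool_rot: [-0.001, 0.523, 0.852, 0.0]
contact_force: [0.7, 0.5, -0.3]
gripper_width: 1.001
[ 0.47683172 -0.25448189  0.23557971] [0.35774352 0.24530945 0.33703517]
0.89 [255.3, 184.4, 43.3, 63.6]
0.66 [257.8, 171.0, 96.2, 92.4]
[[257.06405281 198.75472232]
 [257.29169709 174.45004964]]
```

View pics/j.png

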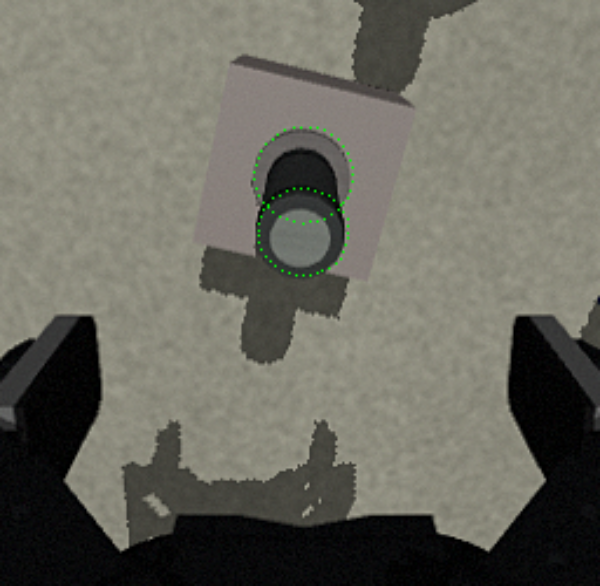

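The gauge top at (256,199) and its flange match the prediction within 1 mm, so I'll descend and grip the barrel.

```bash
python3 -m handwheel '[[[-1,-2,40],[0,0,0],-1],[[-1,-2,80],[0,0,0],-1],[[-1,-2,110],[0,0,0],-1],[[-1,-2,128],[0,0,0],-1],[[-1,-2,134],[0,0,0],-1],[[-1,-2,134],[0,0,0],-1],[[-1,-2,134],[0,0,0],-1],[[-1,-2,134],[0,0,0],0],[[-1,-2,134],[0,0,0],1],[[-1,-2,134],[0,0,0],1],[[-1,-2,134],[0,0,0],1],[[-1,-2,134],[0,0,0],1],[[-1,-2,134],[0,0,0],1],[[-1,-2,134],[0,0,0],1],[[-1,-2,134],[0,0,0],1],[[-1,-2,134],[0,0,0],1]]' 60; python3 -m handwheel '[[[0,0,-10],[0,0,0],1],[[0,0,-30],[0,0,0],1],[[0,0,-60],[0,0,0],1],[[0,0,-90],[0,0,0],1],[[0,0,-120],[0,0,0],1],[[0,0,-150],[0,0,0],1],[[0,0,-170],[0,0,0],1],[[0,0,-170],[0,0,0],1],[[0,0,-170],[0,0,0],1]]'
python3 - <<'E'
from h import *
o=readout.get_obs(); print(o['eef_pos'],o['contact_force'])
for n in('wrist','side'):
  p=cam(n)
  for r in viewer.search_frame(p,'gauge')[:2]: print(n,r['score'],r['rect'])
  if n=='side':
    e=o['eef_pos']; print(proj(p,[[e[0],e[1],e[2]+.059],[e[0],e[1],e[2]-.081]]))
  save(p,'k_%s.png'%n)
E
```

```text
t: 13.13
eef_pos: [0.4756, -0.2579, 0.103]
tool_rot: [0.001, 0.523, 0.852, 0.0]
contact_force: [0.7, 1.1, 6.5]
gripper_width: 0.339
t: 13.88
eef_pos: [0.4749, -0.258, 0.273]
tool_rot: [0.001, 0.523, 0.852, 0.0]
contact_force: [-0.1, -0.5, -2.5]
gripper_width: 0.337
[ 0.47490665 -0.25798383  0.27304154] [-0.12865311 -0.54487835 -2.4852209 ]
side 0.76 [230.4, 233.4, 31.9, 56.8]
side 0.24 [310.5, 146.7, 26.6, 44.0]
[[226.19878785 207.12186497]
 [232.74600768 260.13003076]]
```

```bash
python3 -m handwheel '[[[15,22,0],[0,0,0],1],[[37,55,0],[0,0,0],1],[[60,88,0],[0,0,0],1],[[82,121,0],[0,0,0],1],[[105,154,0],[0,0,0],1],[[127,187,0],[0,0,0],1],[[149,220,0],[0,0,0],1],[[164,240,0],[0,0,0],1],[[169,249,0],[0,0,0],1],[[169,249,0],[0,0,0],1],[[169,249,0],[0,0,0],1],[[169,249,0],[0,0,0],1]]'
python3 - <<'E'
from h import *
o=readout.get_obs(); print(o['eef_pos'],o['contact_force']); e=o['eef_pos']
S=cam('side');W=cam('wrist');T=cam('top')
for n,p in(('S',S),('W',W),('T',T)):
  for t in('gauge','gauge_tip','stopper_mark'):
    for r in viewer.search_frame(p,t)[:2]: print(n,t,r['score'],np.round(r['rect'],1))
tip=[e[0]-.0006,e[1]+.0012,e[2]-.083]; mk=[.6195,.007,.152]
for p in(S,W): print(proj(p,[tip,mk]))
c=lambda f,x,y,r:cv2.resize(f[y-r:y+r,x-r:x+r],(400,400),interpolation=cv2.INTER_CUBIC)
cv2.imwrite('pics/l.png',np.hstack([c(S['frame'],290,150,40),cv2.resize(W['frame'][150:350,156:356],(400,400))])[:,:,::-1])
E
```

```text
t: 15.08
eef_pos: [0.6196, 0.003, 0.2717]
tool_rot: [-0.0, 0.525, 0.851, -0.001]
contact_force: [-0.8, -0.4, -1.8]
gripper_width: 0.34
[0.61963088 0.00298566 0.27169101] [-0.82815203 -0.43119266 -1.78750382]
S gauge 0.71 [291.9 131.6  24.1  59.1]
S stopper_mark 0.71 [289.9 173.6  22.1  16.4]
S stopper_mark 0.65 [187.6 144.1  13.6  15.2]
W gauge 0.55 [258.2 255.1  86.4 141.9]
W stopper_mark 0.63 [261.5 173.2  46.   41. ]
T stopper_mark 0.79 [133.3 267.8  19.1  20.9]
T stopper_mark 0.52 [153.5 211.6  62.8  49.6]
[[290.47217239 158.47232796]
 [289.79289327 169.5111574 ]]
[[258.63611344 193.0639975 ]
 [260.4149916  179.1597659 ]]
```

View pics/l.png

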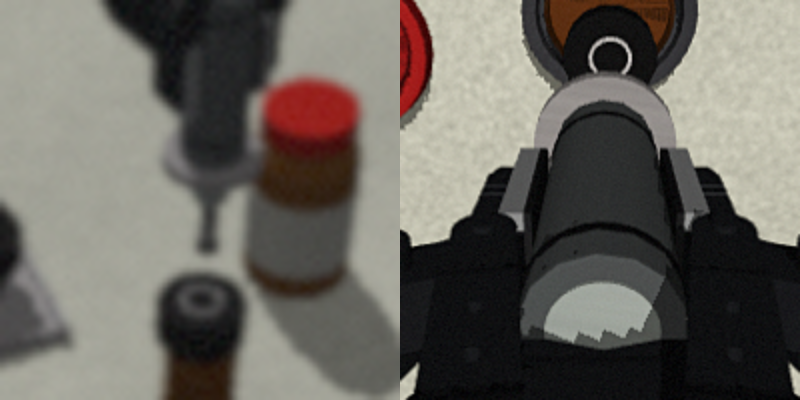

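The gauge hangs upright and free above the stopper: tip at side (291.4,159.6), mark at side (290.4,172) and wrist (261,178.5), all as predicted within about 1 px. Next I correct by about 2 mm, lower to just above the mark, and check tilt numerically.

```bash
python3 -m handwheel '[[[2,1.5,10],[0,0,0],1],[[2,1.5,22],[0,0,0],1],[[2,1.5,30],[0,0,0],1],[[2,1.5,30],[0,0,0],1],[[2,1.5,30],[0,0,0],1],[[2,1.5,30],[0,0,0],1],[[2,1.5,30],[0,0,0],1],[[2,1.5,30],[0,0,0],1]]'
python3 - <<'E'
from h import *
o=readout.get_obs(); e0=o['eef_pos']; print(e0,o['contact_force'])
E=[];
S=cam('side');E.append(readout.get_obs()['eef_pos']);W=cam('wrist')
e=readout.get_obs()['eef_pos'];E.append(e);E=np.array(E+[e0]);print(E.round(4));e=E.mean(0)
a=np.linspace(0,2*np.pi,60); ax=e+[-.0006,.0012,0]; tz=e[2]-.083
im=W['frame'].copy(); sm=S['frame'].copy()
for z,r,c in((tz+.14,.015,ax),(tz+.056,.022,ax),(tz+.056,.015,ax),(.152,.009,[.6195,.007])):
  for u,v in proj(W,np.c_[c[0]+r*np.cos(a),c[1]+r*np.sin(a),0*a+z]): 
    u,v=int(round(u)),int(round(v))
    if 0<=v<384: im[v,u]=(0,255,0)
print('side tip,mark',proj(S,[[*ax[:2],tz],[.6195,.007,.152]]))
c=lambda f,x,y,r:cv2.resize(f[y-r:y+r,x-r:x+r],(400,400),interpolation=cv2.INTER_CUBIC)
cv2.imwrite('pics/m.png',np.hstack([c(sm,290,165,25),cv2.resize(im[150:350,156:356],(400,400),interpolation=cv2.INTER_NEAREST)])[:,:,::-1])
E
```

```text
t: 16.35
eef_pos: [0.6213, 0.0079, 0.2428]
tool_rot: [0.0, 0.523, 0.852, 0.0]
contact_force: [-0.4, -0.5, -1.8]
gripper_width: 0.336
[0.62133809 0.00787454 0.2428131 ] [-0.41981908 -0.469769   -1.80069028]
[[0.6212 0.0079 0.2427]
 [0.6212 0.0079 0.2427]
 [0.6213 0.0079 0.2428]]
side tip,mark [[290.29016305 166.42945622]
 [289.79289327 169.5111574 ]]
```

View pics/m.png

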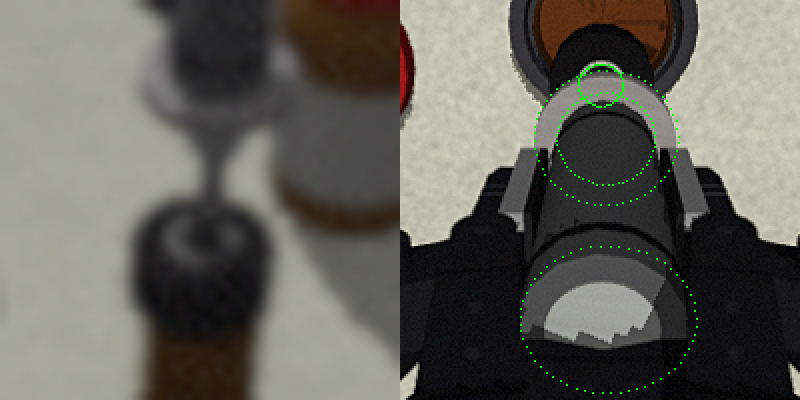

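The overlay agrees: the gauge is upright (flange and barrel circles coincide). The side view puts the tip about 1–2 mm to +x of the mark centre. I correct that and press in steps, watching force (baseline −1.8 N).

```bash
python3 -m handwheel '[[[-0.5,-1.5,2],[0,0,0],1],[[-0.5,-1.5,4],[0,0,0],1],[[-0.5,-1.5,6],[0,0,0],1],[[-0.5,-1.5,6],[0,0,0],1],[[-0.5,-1.5,6],[0,0,0],1],[[-0.5,-1.5,6],[0,0,0],1],[[-0.5,-1.5,6],[0,0,0],1],[[-0.5,-1.5,6],[0,0,0],1],[[-0.5,-1.5,6],[0,0,0],1]]'; python3 -m handwheel '[[[0,0,1],[0,0,0],1],[[0,0,2],[0,0,0],1],[[0,0,3],[0,0,0],1],[[0,0,4],[0,0,0],1],[[0,0,4],[0,0,0],1],[[0,0,4],[0,0,0],1],[[0,0,4],[0,0,0],1],[[0,0,4],[0,0,0],1],[[0,0,4],[0,0,0],1]]'
```

```text
t: 17.2
eef_pos: [0.6199, 0.0069, 0.2364]
tool_rot: [0.0, 0.523, 0.852, 0.0]
contact_force: [0.3, 0.3, -2.6]
gripper_width: 0.34
t: 17.95
eef_pos: [0.62, 0.0069, 0.2324]
tool_rot: [0.0, 0.523, 0.852, 0.0]
contact_force: [0.5, -0.3, -0.8]
gripper_width: 0.336
```

```bash
python3 -m handwheel '[[[0,0,1],[0,0,0],1],[[0,0,2],[0,0,0],1],[[0,0,2],[0,0,0],1],[[0,0,2],[0,0,0],1],[[0,0,2],[0,0,0],1],[[0,0,2],[0,0,0],1]]';python3 -m handwheel '[[[0,0,1],[0,0,0],1],[[0,0,2],[0,0,0],1],[[0,0,2],[0,0,0],1],[[0,0,2],[0,0,0],1],[[0,0,2],[0,0,0],1],[[0,0,2],[0,0,0],1]]'
python3 - <<'E'
from h import *
F=[]
for i in range(10):
    p=viewer.read_camera('side') if i<9 else cam('side'); o=readout.get_obs(); F.append(o['contact_force'])
print(np.mean(F,0),np.std(F,0),o['eef_pos'])
S=p; W=cam('wrist'); e=o['eef_pos']
for z in(.145+.050,.145+.056): print(z,proj(S,[[.6192,.008,z]]),proj(S,[[.6192,.008,.152]]))
c=lambda f,x,y,r:cv2.resize(f[y-r:y+r,x-r:x+r],(400,400),interpolation=cv2.INTER_CUBIC)
cv2.imwrite('pics/n.png',np.hstack([c(S['frame'],290,165,25),cv2.resize(W['frame'][150:350,156:356],(400,400))])[:,:,::-1])
E
```

```text
t: 18.45
eef_pos: [0.62, 0.0069, 0.2304]
tool_rot: [0.0, 0.523, 0.852, 0.0]
contact_force: [1.6, 0.3, -0.1]
gripper_width: 0.338
t: 18.95
eef_pos: [0.62, 0.0069, 0.2284]
tool_rot: [0.0, 0.523, 0.852, 0.0]
contact_force: [0.3, -0.4, 1.1]
gripper_width: 0.334
[0.80885312 0.30123919 1.15736334] [0.40235912 0.72800388 0.36954875] [0.61994477 0.00691264 0.22833649]
0.195 [[290.4077249  155.27120472]] [[289.60175354 169.23767579]]
0.20099999999999998 [[290.52524916 153.23861837]] [[289.60175354 169.23767579]]
```

View pics/n.png

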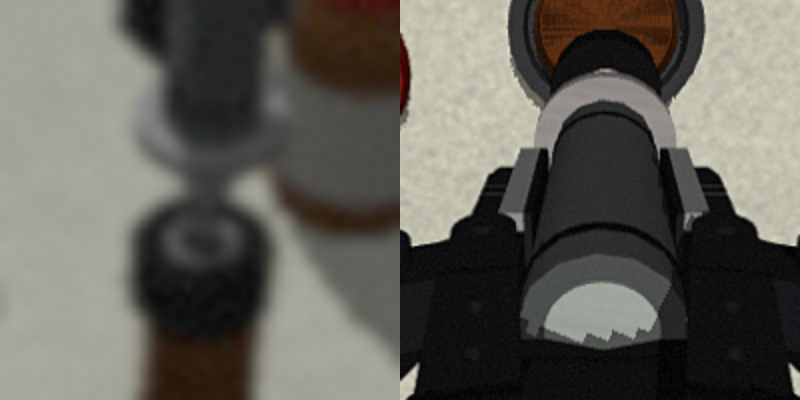

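Mean push is 1.16 + 1.8 ≈ 3.0 N, and the TCP height (0.2283) matches the 0.228 calculated for half stroke. The side picture shows the foot inside the ring (about (291,194)) and the gauge upright. I'm handing in.

```bash
python3 -c "
from station import bot,readout
bot.hand_in(); o=readout.get_obs(); print(o['t'],o['eef_pos'],o['contact_force'])"
```

```text
the job is handed in; nothing more can be done
the job is handed in; nothing more can be done
```

I seated the smaller black stopper fully in the amber flask's neck and released it. Then I lifted the gauge from its stand, rested its tip on the stopper's printed ring and pressed. I handed the job in at about 19.5 s, still holding the gauge.

**Stopper:** It stopped at tool height 0.1204 m under 35 N, against 0.1206 m expected when fully home. After release, the pictures showed it level with its head on the rim.

**Gauge:** The last readings gave a push of about 3.0 N (1.16 N read, plus the gauge's 1.8 N weight). The tool height was 0.2283 m, against 0.228 m expected for half stroke. The gauge looked upright, with its foot inside the ring.

**Less certain:**
- **Tip centring:** this is known only to about 1–2 mm. The side view and the wrist estimate differed by about that much before the last correction, and the foot was partly hidden in the final picture.
- **Force readings:** each single reading scattered by about 0.4 N, so I averaged ten.
- **After hand-in:** I tried to read the state once more, but the robot no longer answers, so nothing after that point is checked.

I did not touch the larger stopper, the red look-alikes or the other things on the bench. I viewed 13 pictures, three over the budget of 10.

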